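# Put the wet bowl away in the dust box

### The arm

A 6-joint arm with a two-finger parallel gripper is mounted at the origin on the work surface. World frame = base frame: x ahead of the robot, y to its left, z up, the work surface at z = 0. Lengths are in mm, angles in degrees, forces in N, time in s.
With the tool pointing down it reaches from about 300 to 850 mm from the base axis. Payload 4.2 kg.
Tool frame: the origin (TCP) lies at the very end of the fingers, on their centre line; the grasp point (between the pads) lies 19 mm behind it (hold_point_z is the z of the grasp point in the tool frame, in mm); z points along the fingers, y is the direction in which the jaws open and shut (so a half turn about z gives the same grasp; the last joint's range is limited). The gripper opens to 91 mm and grips with 3 to 60 N. Pads are 32 mm wide; open, the fingers measure 118 mm over their backs; the gripper's body (76 mm by 178 mm) begins 60 mm behind the grasp point.
Start: joints at [75.802, 18.312, 89.639, -0, 72.044, -1.146], TCP at [129.856, 560.161, 213.976] pointing down, gripper open.
Joint ranges: [-177.97, 177.97], [-48.28, 115.42], [12.27, 149.76], [-77.06, 257.06], [2.81, 150.46], [-146.56, 146.56]. Speed limits (degrees/s): [147.25, 147.25, 180, 180, 180, 180].

### API

Orientations are given as [roll, pitch, yaw] about the fixed x, y, z axes, in that order (R = Rz(yaw) Ry(pitch) Rx(roll)).
In Python, from workcell import state, grab_frame, job_done, hold_point_z gives the robot as it stands. The module is installed in compiled form; this text tells all that it offers.
- The arm moves only by the shell command python3 -m creep 'ROWS' [FORCE]. ROWS is JSON, a list of rows, each a list of 7 numbers: the closure, from 0 (fully open) to 1 (shut), then the shift along the tool's x, y, z in mm, then the turn, a rotation vector about the tool's x, y, z in degrees. A call has 1 to 5 rows; each row shifts and turns the commanded pose from where the row before left it, along the tool's axes as they then stand; what a row does not reach is not made up. A row lasts 1/8 s, in which the tool goes at most 62.5 mm and 10.7 degrees, less where a joint would pass 70% of its speed; a pose out of reach is approached as far as the arm can. A call is refused whole if a number of a shift passes 62.5 or a number of a turn 10.7, either way. A call with a gripper value outside its range is refused whole. The fingers move at their own pace and stop on an object; FORCE is the grip in N (left out, the last holds). Time passes only in rows, so rows that do not move let the fingers close. It gives the time, the measured TCP pose, the force and the opening at its end, in the units of the state.
- state(): the state, without advancing time (a new reading comes with each control period).
- grab_frame(name): name is "side" or "top"; returns a dict with "frame" (384x512x3 uint8, red, green, blue), "fx", "fy", "cx", "cy" (pixels), "view" (4x4, takes a point from world to camera coordinates). Camera axes: x right, y down, z forward; pixel columns grow to the right and rows downward; lengths in mm; the calibration is good to about 2 mm. A picture is of the moment at which its call begins. There is no depth.
- job_done(): hands the job in, once; it reports no verdict.
The state is a dict: "time_s": time; "qpos": joint angles; "qvel": joint speeds; "effort": joint torques, N m; "ee_pos": TCP position; "ee_rot": TCP orientation; "force": force on the tool from outside, world axes, zero at the start; "torque": the same for the moment, N m; "gripper_width": finger opening in mm.
Only numpy, scipy, OpenCV 4.12 (cv2) and the standard library are available. Lean on these libraries where they do the work, as an engineer would, in place of code of your own. Each camera call takes 0.05 s, during which the arm holds its last target.

### The job

The freshly painted bowl stands on the raised turntable of the plywood dust box: wind the crank clockwise (seen from above), going over from knob to knob because the ledge covers half of its circle, until it comes to its stop and the bowl is all the way down in the box. Then fold the short flap down flat, and only after it the long flap, down flat so that its edge lies over the short one. The bowl's paint is wet: do not touch it or upset it, and leave the sponge, the plate and the brush mug where they are.

Things in the scene. Friction and masses are not known exactly. Their poses are not given: they have to be found in the camera images.
- dust_box: fixed open plywood box, 190 (x) x 210 (y) mm, rim 130 mm high. Origin: centre of its underside, z up. Long flap hinged on its +y rim, short flap on its -y rim. On its -y side a level wooden ledge, 190 mm long in x, reaches from the wall (y=-105) to y=-190 mm, underside 97 mm and top 105 mm above the table; the crank sits half under it
- lift_seat (a point): centre of the top of the turntable (132 mm disc, on the box's vertical middle axis) when it is fully down: 55 mm above the table. Fully raised, as at the start, it is 135 mm above the table
- crank_hub (a point): top centre of the crank's hub, 50 mm above the table, on its vertical axis, right under the outer edge of the ledge (190 mm from the box's middle in its -y direction). Three steel arms at 120 degrees, tops 44 mm above the table; knobs on a circle of 65 mm radius
- knob0 (a point): centre of the top of one upright round black crank knob: 18 mm diameter, 46 mm tall, from 44 to 90 mm above the table. It can only be gripped from above on the half circle that is not under the ledge; the crank stays where it is left
- knob1 (a point): the next knob, same shape (120 degrees clockwise of knob0)
- knob2 (a point): the third knob, same shape (120 degrees clockwise of knob1)
- crank (a joint): crank angle in rad: 0 at the start (bowl fully up), grows clockwise seen from above, hard stop at 8.0 (about one and a quarter turns, bowl fully down; 10 mm down per rad). Takes about 4 N at a knob
- short_flap (a joint): angle of the short flap in rad: 0 lying flat and shut on the rim, pi/2 upright, 2.0 leaning fully outward. Stiff hinge: stays where it is left and must be pushed all the way down
- short_flap_hinge (a point): middle of the short flap's hinge line (runs along the box's x) on the -y rim, 130 mm above the table. The flap is a plywood board 190 mm wide, 85 mm from hinge to free edge, 6 mm thick: when shut it reaches 85 mm in the box's +y from here and its top is 136 mm above the table
- short_flap_edge (a point): middle of the short flap's free edge, on its inner (underside when shut) face
- long_flap (a joint): angle of the long flap in rad: 0 lying flat and shut, pi/2 upright, 2.0 leaning fully outward. Stiff hinge: stays where it is left and must be pushed all the way down
- long_flap_hinge (a point): middle of the long flap's hinge line (along the box's x) on the +y rim, 137 mm above the table. Plywood board 190 mm wide, 145 mm from hinge to free edge, 6 mm thick: when shut it reaches 145 mm in the box's -y from here, over the short flap, and its top is 143 mm above the table
- long_flap_edge (a point): middle of the long flap's free edge, on its inner (underside when shut) face
- bowl: loose white ceramic bowl, 120 mm rim diameter, 55 mm high, standing on the turntable; origin at the centre of its underside, z up. Not to be touched
- sponge: bystander: loose block sponge 75 x 115 x 35 mm, origin under its middle
- plate: bystander: loose white plate 130 mm diameter, 18 mm high, origin under its middle
- brush_mug: bystander: loose white mug 76 mm diameter, 85 mm high, with brushes standing up to 150 mm; origin under its middle

How it is judged:
By the outcome, as a careful person would: the job done as asked, in the order asked, and still so for the second after the job is handed in, with the robot touching nothing.
It also fails if it takes over 69 s, if anything falls off the work surface, if the arm or the gripper's body presses on something with over 40 N, if the wrist force passes 120 N, or if a joint passes its speed limit or range.

## Working session

There is one attempt and no reset: what is moved stays moved. The work goes in short steps, Python scripts to look and compute and a shell command to move; the robot and the scene stay as the last step left them, time stands still between calls to the robot, and variables do not carry over. Pictures are saved under pics/ and viewed, and the job is handed in when it is done.

```bash
mkdir -p pics; python3 - <<'E'
from workcell import *
import cv2,numpy as np
s=state();print(s, hold_point_z)
for n in("side","top"):
    f=grab_frame(n);cv2.imwrite(f"pics/{n}0.png",f["frame"][:,:,::-1]);print(n,f["fx"],f["fy"],f["cx"],f["cy"],np.array(f["view"]).round(4).tolist())
E
```

```text
{'time_s': 0.0, 'qpos': array([ 7.58033468e+01,  1.83508906e+01,  8.97059828e+01,  2.27579162e-04,
        7.20455702e+01, -1.14472796e+00]), 'qvel': array([-0.0902756 , -0.0375341 ,  0.08014817, -0.08537781,  0.04554478,
       -0.00456639]), 'effort': array([ 3.16038087e-03, -4.12468064e+01, -2.31972510e+01,  7.31675536e-02,
        4.57328826e-02, -1.60888094e-04]), 'ee_pos': array([129.71490952, 559.65023003, 213.13069285]), 'ee_rot': array([-1.79897581e+02, -2.26293834e-03,  1.66948002e+02]), 'force': array([-0.74207245, -0.06410136,  0.03653022]), 'torque': array([-0.03582958, -0.01582969,  0.0111238 ]), 'gripper_width': 91.21585134835885} -18.8
side 389.4681956011926 389.4681956011926 254.090377587089 190.57085248203677 [[-0.9374, 0.3482, 0.0094, 528.1271], [0.2816, 0.7733, -0.5681, -174.0861], [-0.2051, -0.5298, -0.8229, 1412.7043], [0.0, 0.0, 0.0, 1.0]]
top 357.074975182963 357.074975182963 254.79118128131756 192.12357880358726 [[-0.0204, -0.9997, 0.0096, 101.0405], [-0.9943, 0.0192, -0.1049, 637.5621], [0.1047, -0.0116, -0.9944, 1079.0989], [0.0, 0.0, 0.0, 1.0]]
```

View pics/side0.png

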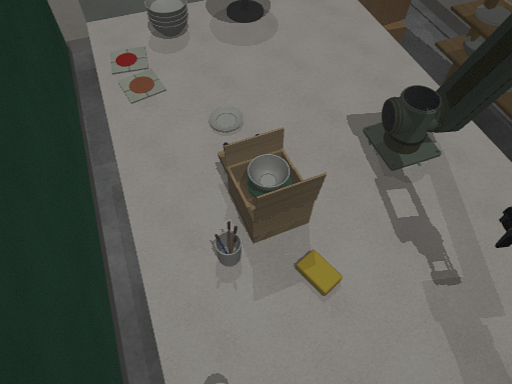

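View pics/top0.png

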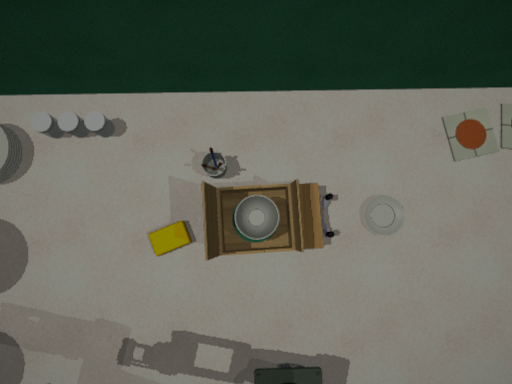

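The top view shows the box at about (255,217), the ledge at u≈300–322, and two free knobs at (329,197) and (330,234). The plate is at (382,215), the mug at (214,165) and the sponge at (170,238). Next I'll zoom in.

```bash
python3 - <<'E'
import cv2
t=cv2.imread("pics/top0.png")
c=t[170:270,190:350];cv2.imwrite("pics/top0z.png",cv2.resize(c,(800,500),interpolation=cv2.INTER_CUBIC))
t=cv2.imread("pics/side0.png")
c=t[120:250,205:340];cv2.imwrite("pics/side0z.png",cv2.resize(c,(623,600),interpolation=cv2.INTER_CUBIC))
E
```

```text
(no output)
```

View pics/top0z.png

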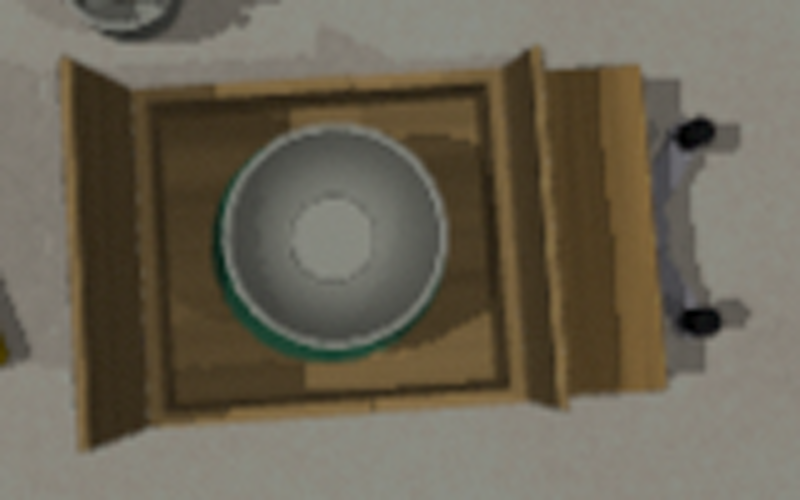

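View pics/side0z.png

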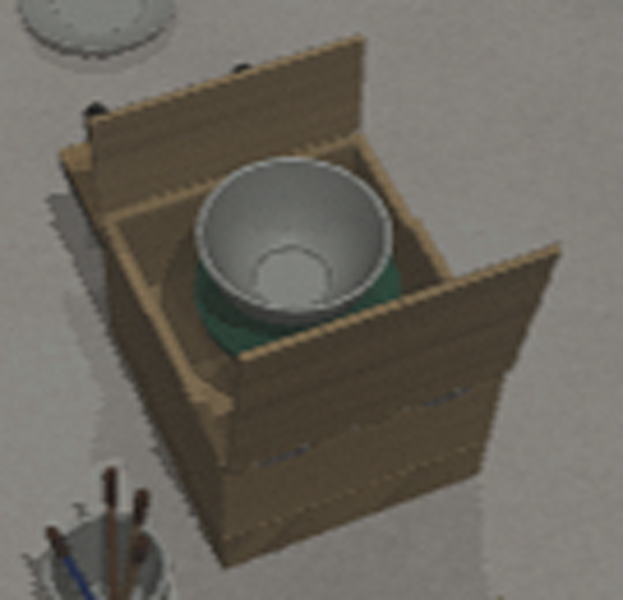

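```bash
cat > h.py <<'E'
import numpy as np,cv2
from workcell import *
from scipy.optimize import least_squares
def proj(f,P):
    P=np.atleast_2d(P);V=np.array(f["view"]);c=P@V[:3,:3].T+V[:3,3]
    return np.c_[f["fx"]*c[:,0]/c[:,2]+f["cx"],f["fy"]*c[:,1]/c[:,2]+f["cy"]]
def ray(f,u,v,z):
    V=np.array(f["view"]);R=V[:3,:3];o=-R.T@V[:3,3];d=R.T@np.array([(u-f["cx"])/f["fx"],(v-f["cy"])/f["fy"],1]);return o+d*(z-o[2])/d[2]
def B2W(p,P):
    x,y,a=p;c,s=np.cos(a),np.sin(a);P=np.atleast_2d(P).astype(float)
    return np.c_[x+c*P[:,0]-s*P[:,1],y+s*P[:,0]+c*P[:,1],P[:,2]]
def shortpt(th,x,r=85): return [x,-105+r*np.cos(th),130+r*np.sin(th)]
def longpt(th,x,r=145): return [x,105-r*np.cos(th),137+r*np.sin(th)]
E
python3 - <<'E'
from h import *
T=grab_frame("top");S=grab_frame("side")
for f in(T,S):
    V=np.array(f["view"]);print((-V[:3,:3].T@V[:3,3]).round())
tz=lambda u,v:(u/5-.4+190,v/5-.4+170)
sz=lambda u,v:(u/4.615-.4+205,v/4.615-.4+120)
obs=[(T,tz(639,66),lambda p:[95,-190,105]),(T,tz(666,389),lambda p:[-95,-190,105]),
(T,tz(63,58),lambda p:longpt(p[3],95)),(T,tz(83,450),lambda p:longpt(p[3],-95)),
(T,tz(536,47),lambda p:shortpt(p[4],95)),(T,tz(563,408),lambda p:shortpt(p[4],-95)),
(S,sz(228,567),lambda p:[95,105,0]),(S,sz(480,472),lambda p:[-95,105,0]),(S,sz(60,155),lambda p:[95,-190,105]),
(S,sz(242,355),lambda p:longpt(p[3],95)),(S,sz(560,245),lambda p:longpt(p[3],-95)),
(S,sz(95,122),lambda p:shortpt(p[4],95)),(S,sz(365,38),lambda p:shortpt(p[4],-95))]
def res(p): return np.concatenate([proj(f,B2W(p[:3],g(p)))[0]-np.array(o) for f,o,g in obs])
r=least_squares(res,[500,0,0,1.7,1.7],loss="soft_l1");print(r.x,np.degrees(r.x[2]));print(res(r.x).reshape(-1,2).round(1).tolist())
p=r.x
hub=B2W(p,[0,-190,50])[0];print("hub",hub)
for uv in(tz(697,131),tz(702,320)):
    k=ray(T,*uv,90);b=k-hub;print("knob",k.round(1),np.hypot(b[0],b[1]),np.degrees(np.arctan2(b[1],b[0])))
b=ray(T,*tz(333,237),190);print("bowl",b)
for n,uv,z in(("plate",(382,215),15),("mug",(214,165),85),("sponge",(170,238),35)):print(n,ray(T,*uv,z).round())
E
```

```text
[ 523.  101. 1139.]
[ 834.  699. 1059.]
[ 5.51088888e+02  9.11408169e+01  4.35344478e-02 -4.59201785e+00
 -3.34050444e+01] 2.4943401197369335
[[0.0, 0.5], [0.1, 1.5], [0.2, 0.7], [0.1, 1.8], [1.1, 7.5], [0.5, -2.2], [-1.0, 1.6], [0.3, 1.1], [-0.2, -1.1], [-0.5, 0.3], [0.2, 0.0], [-1.4, 27.7], [-6.6, 28.6]]Traceback (most recent call last):
  File "<stdin>", line 16, in <module>
  File "h.py", line 10, in B2W
    x,y,a=p;c,s=np.cos(a),np.sin(a);P=np.atleast_2d(P).astype(float)
    ^^^^^
ValueError: too many values to unpack (expected 3)
```

```bash
python3 - <<'E'
from h import *
T=grab_frame("top");S=grab_frame("side")
tz=lambda u,v:(u/5-.4+190,v/5-.4+170)
sz=lambda u,v:(u/4.615-.4+205,v/4.615-.4+120)
obs=[(T,tz(639,66),lambda p:[95,-190,105]),(T,tz(666,389),lambda p:[-95,-190,105]),
(T,tz(63,58),lambda p:longpt(p[3],95)),(T,tz(83,450),lambda p:longpt(p[3],-95)),
(T,tz(536,47),lambda p:shortpt(p[4],95)),(T,tz(563,408),lambda p:shortpt(p[4],-95)),
(S,sz(228,567),lambda p:[95,105,0]),(S,sz(480,472),lambda p:[-95,105,0]),(S,sz(60,155),lambda p:[95,-190,105]),
(S,sz(242,355),lambda p:longpt(p[3],95)),(S,sz(560,245),lambda p:longpt(p[3],-95)),
(S,sz(95,122),lambda p:shortpt(p[4],95)),(S,sz(365,38),lambda p:shortpt(p[4],-95))]
def res(p): return np.concatenate([proj(f,B2W(p[:3],g(p)))[0]-np.array(o) for f,o,g in obs])
r=least_squares(res,[551,91,0.04,1.7,1.7],bounds=([400,0,-.3,0,0],[700,200,.3,2.1,2.1]),loss="soft_l1");print(r.x,np.degrees(r.x[2]));print(res(r.x).reshape(-1,2).round(1).tolist())
p=r.x[:3]
np.save("box.npy",r.x)
hub=B2W(p,[0,-190,50])[0];print("hub",hub)
for uv in(tz(697,131),tz(702,320)):
    k=ray(T,*uv,90);b=k-hub;print("knob",k.round(1),np.hypot(b[0],b[1]),np.degrees(np.arctan2(b[1],b[0])))
b=ray(T,*tz(333,237),190);print("bowl",b)
for n,uv,z in(("plate",(382,215),15),("mug",(214,165),85),("sponge",(170,238),35)):print(n,ray(T,*uv,z).round())
E
```

```text
[5.52054453e+02 9.07586438e+01 4.76067762e-02 1.69428047e+00
 1.67920191e+00] 2.7276673519035346
[[0.0, -0.1], [0.3, 0.8], [0.0, 0.5], [0.2, 1.6], [-0.5, 0.1], [0.0, 1.3], [-1.2, 1.6], [0.1, 1.0], [-0.7, -0.9], [-0.6, 0.5], [0.0, -0.0], [-1.9, 0.2], [-0.3, -0.3]]
hub [561.09632369 -99.02608837  50.        ]
knob [ 618.3 -130.2   90. ] 65.09753751862787 -28.56216523404512
knob [ 507.3 -128.4   90. ] 61.3331104288231 -151.3914215014483
bowl [556.48766363  87.81249254 190.        ]
plate [ 561. -312.   15.]
mug [718. 209.  85.]
sponge [503. 351.  35.]
```

```bash
cat >> h.py <<'E'
def bs():
    p=np.load("box.npy");s=state();c,sn=np.cos(p[2]),np.sin(p[2]);d=s["ee_pos"][:2]-p[:2]
    print("t",round(s["time_s"],2),"box xyz",round(c*d[0]+sn*d[1],1),round(-sn*d[0]+c*d[1],1),round(s["ee_pos"][2],1),"rot-yaw",s["ee_rot"].round(2),"yawerr",round(s["ee_rot"][2]-90-np.degrees(p[2]),2),"F",s["force"].round(1),"w",round(s["gripper_width"],1),"q",s["qpos"].round(0))
E
python3 -m creep '[[0,0,0,-25,0,0,10.6],[0,0,0,-25,0,0,10.6],[0,0,0,-25,0,0,10.6],[0,0,0,-25,0,0,10.6],[0,0,0,-25,0,0,10.6]]' && python3 -m creep '[[0.6,0,0,-20,0,0,10.6],[0.6,0,0,-20,0,0,10.6],[0.6,0,0,0,0,0,0]]'
python3 -c "from h import *;bs()"
```

```text
time_s: 0.92
ee_pos: [129.8, 560.0, 339.7]
ee_rot: [-180.0, 0.0, 113.6]
force: [0.2, 0.9, -0.5]
gripper_width: 91.0
time_s: 1.3
ee_pos: [130.0, 560.7, 380.3]
ee_rot: [179.9, -0.2, 92.9]
force: [-0.7, 0.1, 0.3]
gripper_width: 64.0
t 1.3 box xyz -399.2 489.5 380.3 rot-yaw [179.95  -0.18  92.87] yawerr 0.14 F [-0.7  0.1  0.3] w 64.0 q [76. 15. 71.  0. 94. 73.]
```

```bash
python3 -m creep '[[0.6,-44.6,28.4,0,0,0,0],[0.6,-44.6,28.4,0,0,0,0],[0.6,-44.6,28.4,0,0,0,0],[0.6,-44.6,28.4,0,0,0,0],[0.6,-44.6,28.4,0,0,0,0]]' && python3 -m creep '[[0.6,-44.6,28.4,0,0,0,0],[0.6,-44.6,28.4,0,0,0,0],[0.6,-44.6,28.4,0,0,0,0],[0.6,-44.6,28.4,0,0,0,0],[0.6,-44.6,28.4,0,0,0,0]]' && python3 -m creep '[[0.6,-44.6,28.4,0,0,0,0],[0.6,-44.6,28.4,0,0,0,0],[0.6,-44.6,28.4,0,0,0,0],[0.6,-44.6,28.4,0,0,0,0],[0.6,-44.6,28.4,0,0,0,0]]' && python3 -m creep '[[0.6,-44.6,28.4,0,0,0,0],[0.6,0,0,0,0,0,0]]'
python3 -c "from h import *;bs()"
```

```text
time_s: 1.92
ee_pos: [282.8, 342.4, 377.8]
ee_rot: [-179.9, 0.1, 93.0]
force: [1.5, 0.0, -0.5]
gripper_width: 37.0
time_s: 2.55
ee_pos: [435.2, 126.6, 377.8]
ee_rot: [-179.9, 0.0, 92.9]
force: [1.0, 0.5, -0.5]
gripper_width: 36.5
time_s: 3.18
ee_pos: [587.9, -89.1, 377.6]
ee_rot: [-179.9, -0.0, 92.9]
force: [1.1, 0.6, 0.1]
gripper_width: 36.9
time_s: 3.42
ee_pos: [619.0, -133.8, 375.2]
ee_rot: [-179.7, -0.0, 92.7]
force: [0.4, 0.8, -0.3]
gripper_width: 36.4
t 3.42 box xyz 56.2 -227.4 375.2 rot-yaw [-1.7974e+02 -4.0000e-02  9.2710e+01] yawerr -0.02 F [ 0.4  0.8 -0.3] w 36.4 q [-13.  22.  62.  -0.  96. -16.]
```

```bash
python3 -m creep '[[0.6,0,0,52,0,0,0],[0.6,0,0,52,0,0,0],[0.6,0,0,52,0,0,0],[0.6,0,0,52,0,0,0],[0.6,0.5,-0.5,52,0,0,0]]' && python3 -m creep '[[0.6,0,0,0,0,0,0],[0.6,0,0,0,0,0,0]]'
cat > look.py <<'E'
import sys
from h import *
bs()
for n,(u0,v0,w,h) in (("top",(190,150,170,127)),("side",(195,100,160,120))):
    f=grab_frame(n);cv2.imwrite(f"pics/{n}{sys.argv[1]}.png",f["frame"][:,:,::-1])
    cv2.imwrite(f"pics/{n}{sys.argv[1]}z.png",cv2.resize(f["frame"][v0:v0+h,u0:u0+w,::-1],(w*47//10,h*47//10),interpolation=cv2.INTER_CUBIC))
E
python3 look.py 1
```

```text
time_s: 4.05
ee_pos: [616.2, -129.1, 117.1]
ee_rot: [-180.0, -0.0, 92.9]
force: [1.0, -1.0, 0.3]
gripper_width: 36.7
time_s: 4.3
ee_pos: [618.4, -130.1, 120.9]
ee_rot: [179.8, 0.0, 92.8]
force: [-0.3, 0.5, 0.5]
gripper_width: 36.6
t 4.3 box xyz 55.8 -223.7 120.9 rot-yaw [1.7984e+02 3.0000e-02 9.2830e+01] yawerr 0.11 F [-0.3  0.5  0.5] w 36.6 q [-13.  27.  90.   0.  63. -16.]
```

View pics/top1z.png

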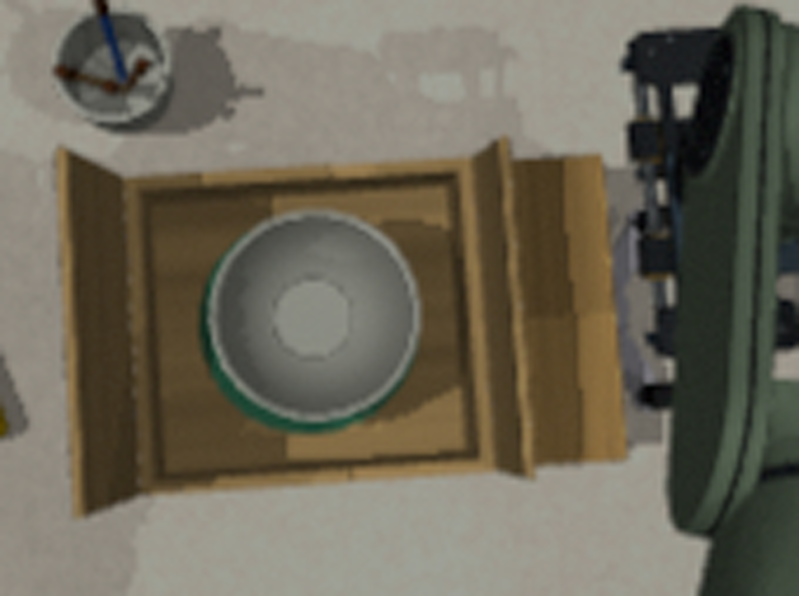

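View pics/side1z.png

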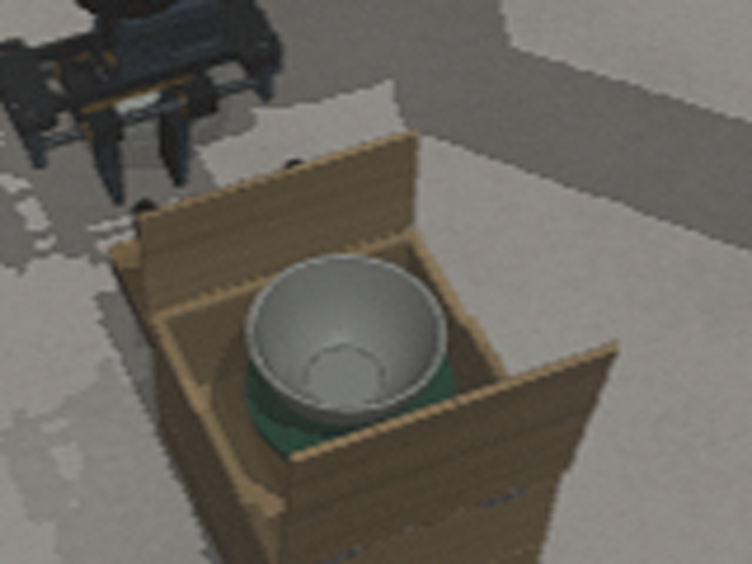

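The top and side views show the fingers above the far knob, straddling it: the fingertips are at about (118,203) and (180,185) in the side zoom, and the knob top is at (145,207). I'll descend and grip.

```bash
python3 -m creep '[[0.6,0,0,30,0,0,0],[0.6,0,0,20,0,0,0],[0.6,0,0,13,0,0,0],[0.6,0,0,0,0,0,0]]' 15 && python3 -m creep '[[1,0,0,0,0,0,0],[1,0,0,0,0,0,0],[1,0,0,0,0,0,0],[1,0,0,0,0,0,0]]' 15; python3 -c "from h import *;bs()"
```

```text
time_s: 4.9
ee_pos: [617.6, -130.4, 56.3]
ee_rot: [180.0, -0.0, 92.8]
force: [0.4, -0.3, -0.8]
gripper_width: 36.4
time_s: 5.4
ee_pos: [617.8, -130.5, 56.9]
ee_rot: [179.9, 0.0, 92.8]
force: [-0.4, 0.1, 6.8]
gripper_width: 17.7
t 5.4 box xyz 55.2 -224.1 56.9 rot-yaw [1.7993e+02 2.0000e-02 9.2750e+01] yawerr 0.02 F [-0.4  0.1  6.8] w 17.7 q [-13.  31.  94.  -0.  55. -16.]
```

```bash
python3 -c "
import numpy as np
a=np.radians(-32-10*np.arange(13));x=65*np.cos(a);y=65*np.sin(a)
print(np.c_[np.diff(y),np.diff(x)].round(1).tolist())"
```

```text
[[-9.0, -6.8], [-7.7, -8.3], [-6.2, -9.5], [-4.4, -10.4], [-2.5, -11.0], [-0.6, -11.3], [1.4, -11.2], [3.3, -10.8], [5.1, -10.1], [6.8, -9.0], [8.3, -7.7], [9.5, -6.2]]
```

```bash
python3 -m creep '[[1,-9.0,-6.8,0,0,0,0],[1,-7.7,-8.3,0,0,0,0],[1,-6.2,-9.5,0,0,0,0],[1,0,0,0,0,0,0]]'; python3 -c "from h import *;bs()"
```

```text
time_s: 5.9
ee_pos: [596.6, -156.7, 56.9]
ee_rot: [179.6, 0.2, 92.7]
force: [4.0, -5.1, 1.5]
gripper_width: 17.3
t 5.9 box xyz 32.7 -249.3 56.9 rot-yaw [179.6    0.22  92.71] yawerr -0.02 F [ 4.  -5.1  1.5] w 17.3 q [-16.  29.  96.  -0.  54. -18.]
```

```bash
python3 -m creep '[[1,-4.4,-10.4,0,0,0,0],[1,-2.5,-11,0,0,0,0],[1,-0.6,-11.3,0,0,0,0],[1,1.4,-11.2,0,0,0,0],[1,3.3,-10.8,0,0,0,0]]'; python3 -m creep '[[1,5.1,-10.1,0,0,0,0],[1,6.8,-9,0,0,0,0],[1,8.3,-7.7,0,0,0,0],[1,9.5,-6.2,0,0,0,0],[1,0,0,0,0,0,0]]'; python3 look.py 2
```

```text
time_s: 6.52
ee_pos: [542.4, -162.5, 56.9]
ee_rot: [179.6, 0.3, 92.7]
force: [5.3, -5.7, 0.2]
gripper_width: 17.3
time_s: 7.15
ee_pos: [506.3, -132.2, 56.6]
ee_rot: [179.8, 0.1, 92.7]
force: [2.6, -0.4, 2.8]
gripper_width: 17.7
t 7.15 box xyz -56.3 -220.5 56.6 rot-yaw [1.798e+02 6.000e-02 9.274e+01] yawerr 0.01 F [ 2.6 -0.4  2.8] w 17.7 q [-16.  22. 109.   0.  48. -19.]
```

View pics/side2z.png

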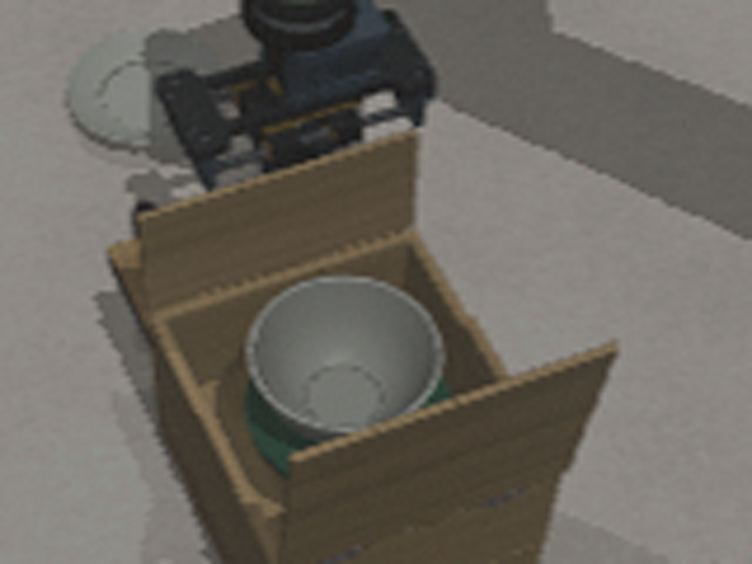

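View pics/top2z.png

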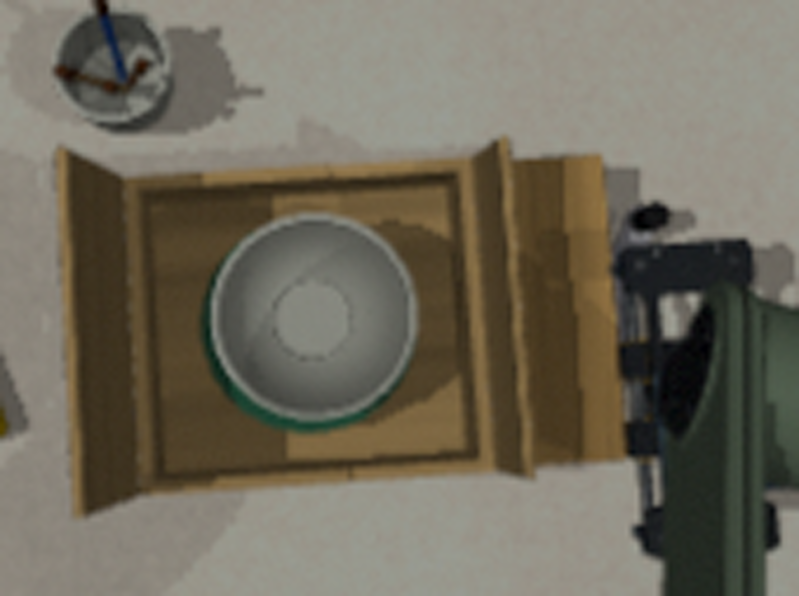

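The bowl is lower in both views, and the next knob is at (650,216) in the top zoom, where the first one started. Now I'll hand over to it.

```bash
python3 -m creep '[[0.6,0,0,0,0,0,0],[0.6,0,0,0,0,0,0],[0.6,0,0,-30,0,0,0],[0.6,0,0,-30,0,0,0],[0.6,-1,37,0,0,0,0]]'; python3 -m creep '[[0.6,-1,38,0,0,0,0],[0.6,-1,37,0,0,0,0],[0.6,0,0,0,0,0,0],[0.6,0,0,30,0,0,0],[0.6,0,0,30,0,0,0]]';python3 -m creep '[[0.6,0,0,0,0,0,0],[1,0,0,0,0,0,0],[1,0,0,0,0,0,0],[1,0,0,0,0,0,0],[1,0,0,0,0,0,0]]' 15;python3 -c "from h import *;bs()"
```

```text
time_s: 7.88
ee_pos: [541.3, -131.1, 118.0]
ee_rot: [179.9, 0.0, 92.7]
force: [0.3, -0.0, 0.3]
gripper_width: 36.6
time_s: 8.5
ee_pos: [615.5, -129.2, 54.9]
ee_rot: [-179.9, -0.0, 92.8]
force: [0.3, 0.4, -0.7]
gripper_width: 36.5
time_s: 9.12
ee_pos: [618.8, -129.8, 57.5]
ee_rot: [179.8, 0.1, 92.7]
force: [3.8, -1.5, 3.9]
gripper_width: 17.3
t 9.12 box xyz 56.1 -223.4 57.5 rot-yaw [1.7975e+02 6.0000e-02 9.2750e+01] yawerr 0.02 F [ 3.8 -1.5  3.9] w 17.3 q [-13.  31.  94.   0.  55. -16.]
```

Gripped. Second stroke.

```bash
python3 -m creep '[[1,-9,-6.8,0,0,0,0],[1,-7.7,-8.3,0,0,0,0],[1,-6.2,-9.5,0,0,0,0],[1,-4.4,-10.4,0,0,0,0],[1,-2.5,-11,0,0,0,0]]'; python3 -m creep '[[1,-0.6,-11.3,0,0,0,0],[1,1.4,-11.2,0,0,0,0],[1,3.3,-10.8,0,0,0,0],[1,5.1,-10.1,0,0,0,0],[1,6.8,-9,0,0,0,0]]'; python3 -m creep '[[1,8.3,-7.7,0,0,0,0],[1,9.5,-6.2,0,0,0,0],[1,0,0,0,0,0,0]]'; python3 look.py 3
```

```text
time_s: 9.75
ee_pos: [577.4, -165.3, 57.5]
ee_rot: [179.3, 0.4, 92.7]
force: [8.1, -8.4, -0.7]
gripper_width: 17.6
time_s: 10.38
ee_pos: [521.3, -149.5, 57.0]
ee_rot: [179.7, 0.2, 92.7]
force: [4.8, -5.7, -0.1]
gripper_width: 17.9
time_s: 10.75
ee_pos: [505.5, -130.8, 56.8]
ee_rot: [179.9, 0.0, 92.7]
force: [2.9, -0.6, 3.9]
gripper_width: 17.2
t 10.75 box xyz -57.0 -219.1 56.8 rot-yaw [1.7986e+02 2.0000e-02 9.2740e+01] yawerr 0.01 F [ 2.9 -0.6  3.9] w 17.2 q [-16.  22. 109.   0.  48. -19.]
```

View pics/top3z.png

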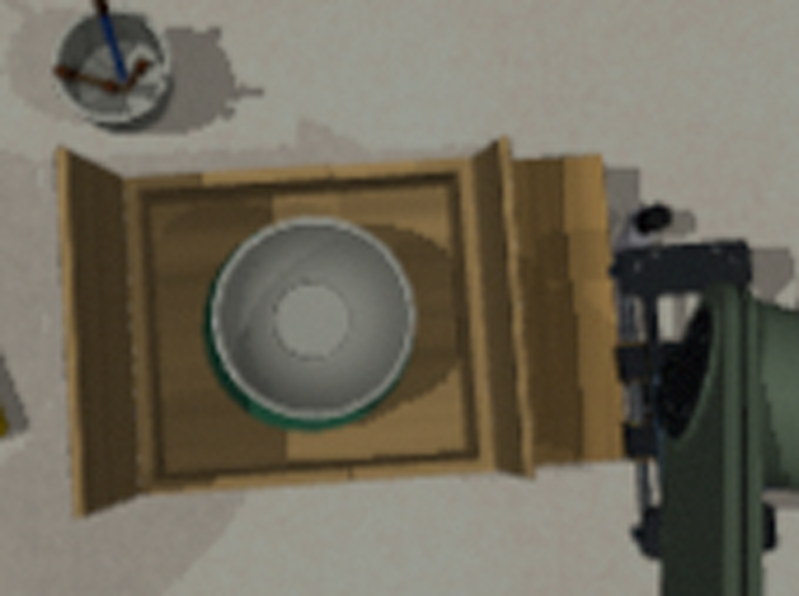

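View pics/side3z.png

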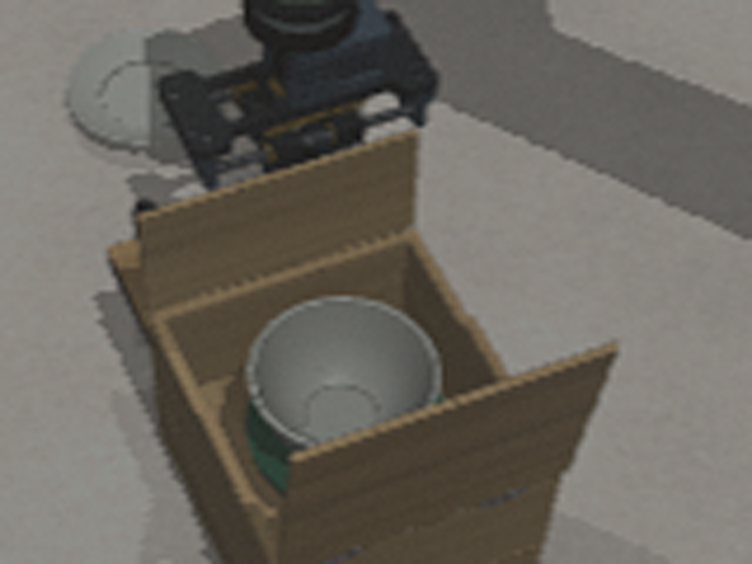

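The bowl is lower again, and the next knob is at (652,218), the same place as before. I'll hand over and make the third stroke.

```bash
python3 -m creep '[[0.6,0,0,0,0,0,0],[0.6,0,0,0,0,0,0],[0.6,0,0,-30,0,0,0],[0.6,0,0,-30,0,0,0],[0.6,-1,37,0,0,0,0]]'; python3 -m creep '[[0.6,-2,38,0,0,0,0],[0.6,-2,38,0,0,0,0],[0.6,0,0,0,0,0,0],[0.6,0,0,30,0,0,0],[0.6,0,0,30,0,0,0]]';python3 -m creep '[[0.6,0,0,0,0,0,0],[1,0,0,0,0,0,0],[1,0,0,0,0,0,0],[1,0,0,0,0,0,0],[1,0,0,0,0,0,0]]' 15;python3 -c "from h import *;bs()"
```

```text
time_s: 11.48
ee_pos: [540.9, -130.2, 117.9]
ee_rot: [180.0, 0.0, 92.7]
force: [1.5, -0.3, -0.2]
gripper_width: 36.4
time_s: 12.1
ee_pos: [616.1, -130.2, 54.9]
ee_rot: [-179.9, -0.0, 92.8]
force: [-0.4, -0.2, -0.5]
gripper_width: 36.5
time_s: 12.72
ee_pos: [618.1, -130.5, 57.4]
ee_rot: [179.9, 0.0, 92.8]
force: [-2.2, 0.0, 6.2]
gripper_width: 17.2
t 12.72 box xyz 55.5 -224.2 57.4 rot-yaw [1.7992e+02 3.0000e-02 9.2750e+01] yawerr 0.02 F [-2.2  0.   6.2] w 17.2 q [-13.  31.  94.  -0.  55. -16.]
```

```bash
python3 -m creep '[[1,-9,-6.8,0,0,0,0],[1,-7.7,-8.3,0,0,0,0],[1,-6.2,-9.5,0,0,0,0],[1,-4.4,-10.4,0,0,0,0],[1,-2.5,-11,0,0,0,0]]'; python3 -m creep '[[1,-0.6,-11.3,0,0,0,0],[1,1.4,-11.2,0,0,0,0],[1,3.3,-10.8,0,0,0,0],[1,5.1,-10.1,0,0,0,0],[1,6.8,-9,0,0,0,0]]'; python3 -m creep '[[1,8.3,-7.7,0,0,0,0],[1,9.5,-6.2,0,0,0,0],[1,0,0,0,0,0,0]]'; python3 look.py 4
python3 -m creep '[[0.6,0,0,0,0,0,0],[0.6,0,0,0,0,0,0],[0.6,0,0,-30,0,0,0],[0.6,0,0,-30,0,0,0],[0.6,-1,37,0,0,0,0]]'; python3 -m creep '[[0.6,-2,38,0,0,0,0],[0.6,-2,38,0,0,0,0],[0.6,0,0,0,0,0,0],[0.6,0,0,30,0,0,0],[0.6,0,0,30,0,0,0]]';python3 -m creep '[[0.6,0,0,0,0,0,0],[1,0,0,0,0,0,0],[1,0,0,0,0,0,0],[1,0,0,0,0,0,0],[1,0,0,0,0,0,0]]' 15;python3 -c "from h import *;bs()"
```

```text
time_s: 13.35
ee_pos: [578.8, -166.2, 57.5]
ee_rot: [179.2, 0.4, 92.7]
force: [7.6, -8.1, -1.9]
gripper_width: 17.1
time_s: 13.98
ee_pos: [523.0, -151.0, 57.2]
ee_rot: [179.6, 0.2, 92.7]
force: [4.8, -4.3, 0.5]
gripper_width: 17.5
time_s: 14.35
ee_pos: [507.0, -132.3, 57.0]
ee_rot: [179.8, 0.1, 92.7]
force: [2.2, -0.8, 5.2]
gripper_width: 17.7
t 14.35 box xyz -55.6 -220.7 57.0 rot-yaw [1.7976e+02 8.0000e-02 9.2740e+01] yawerr 0.01 F [ 2.2 -0.8  5.2] w 17.7 q [-16.  22. 109.  -0.  48. -19.]
time_s: 15.08
ee_pos: [541.9, -131.2, 118.0]
ee_rot: [179.9, 0.0, 92.7]
force: [1.8, 0.8, -0.8]
gripper_width: 36.6
time_s: 15.7
ee_pos: [617.0, -131.1, 55.0]
ee_rot: [-179.9, -0.0, 92.8]
force: [-0.2, -0.2, -0.6]
gripper_width: 36.6
time_s: 16.32
ee_pos: [619.7, -131.6, 57.4]
ee_rot: [179.8, 0.0, 92.7]
force: [0.2, -1.0, 5.3]
gripper_width: 17.5
t 16.32 box xyz 57.0 -225.3 57.4 rot-yaw [1.7982e+02 5.0000e-02 9.2750e+01] yawerr 0.02 F [ 0.2 -1.   5.3] w 17.5 q [-13.  31.  94.   0.  55. -16.]
```

View pics/side4z.png

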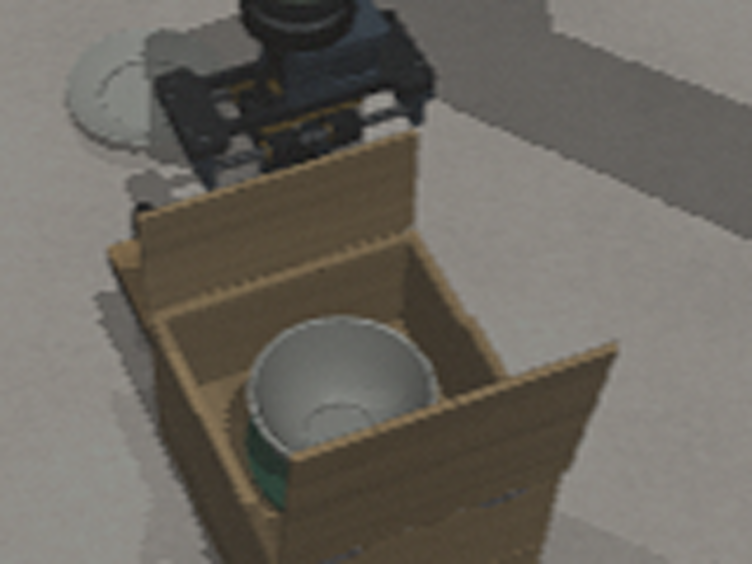

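View pics/top4z.png

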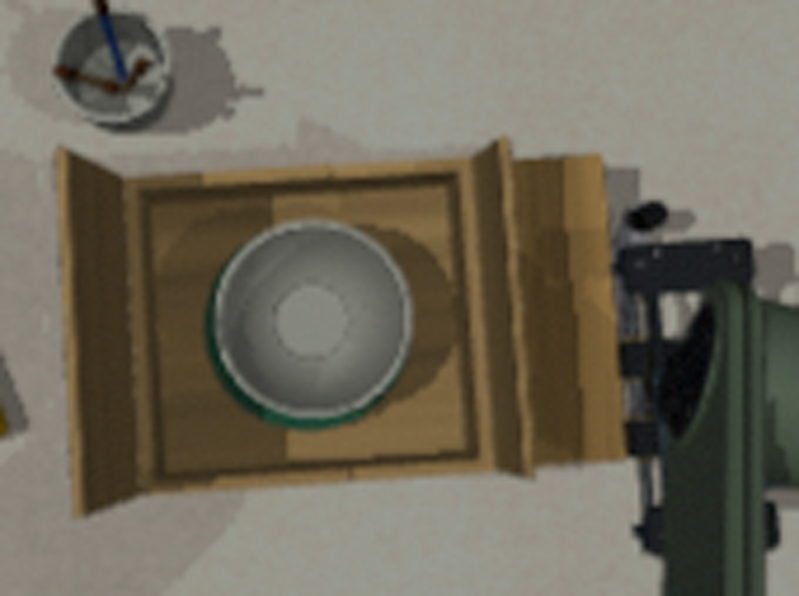

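```bash
python3 -m creep '[[1,-9,-6.8,0,0,0,0],[1,-7.7,-8.3,0,0,0,0],[1,-6.2,-9.5,0,0,0,0],[1,-4.4,-10.4,0,0,0,0],[1,-2.5,-11,0,0,0,0]]'; python3 -m creep '[[1,-0.6,-11.3,0,0,0,0],[1,1.4,-11.2,0,0,0,0],[1,3.3,-10.8,0,0,0,0],[1,0,0,0,0,0,0]]'; python3 -c "from h import *;bs()";  python3 -m creep '[[1,5.1,-10.1,0,0,0,0],[1,0,0,0,0,0,0]]'; python3 -c "from h import *;bs()"
```

```text
time_s: 16.95
ee_pos: [579.8, -167.9, 57.5]
ee_rot: [179.2, 0.5, 92.8]
force: [8.0, -9.8, -0.1]
gripper_width: 17.5
time_s: 17.45
ee_pos: [541.4, -162.7, 57.2]
ee_rot: [179.8, 0.2, 92.8]
force: [0.5, -4.4, 4.5]
gripper_width: 17.7
t 17.45 box xyz -22.7 -252.7 57.2 rot-yaw [179.81   0.2   92.75] yawerr 0.02 F [ 0.5 -4.4  4.5] w 17.7 q [-18.  26. 103.  -0.  51. -20.]
time_s: 17.7
ee_pos: [531.2, -157.5, 57.1]
ee_rot: [179.8, 0.1, 92.8]
force: [0.3, -4.3, 6.5]
gripper_width: 17.4
t 17.7 box xyz -32.7 -247.0 57.1 rot-yaw [1.7983e+02 1.4000e-01 9.2760e+01] yawerr 0.03 F [ 0.3 -4.3  6.5] w 17.4 q [-18.  25. 105.  -0.  50. -20.]
```

```bash
for i in 1; do python3 -m creep '[[1,3.4,-4.5,0,0,0,0],[1,0,0,0,0,0,0]]'; python3 -m creep '[[1,3.4,-4.5,0,0,0,0],[1,0,0,0,0,0,0]]';python3 -c "from h import *;bs()"; python3 -m creep '[[1,4.1,-3.8,0,0,0,0],[1,0,0,0,0,0,0]]'; python3 -c "from h import *;bs()"; done
```

```text
time_s: 17.95
ee_pos: [526.9, -154.3, 57.0]
ee_rot: [179.8, 0.1, 92.8]
force: [2.6, -4.4, 7.2]
gripper_width: 17.6
time_s: 18.2
ee_pos: [522.4, -150.9, 57.0]
ee_rot: [179.8, 0.1, 92.8]
force: [2.2, -4.1, 4.3]
gripper_width: 17.4
t 18.2 box xyz -41.1 -239.9 57.0 rot-yaw [1.7981e+02 1.2000e-01 9.2750e+01] yawerr 0.03 F [ 2.2 -4.1  4.3] w 17.4 q [-17.  24. 106.  -0.  50. -20.]
time_s: 18.45
ee_pos: [521.2, -149.5, 57.0]
ee_rot: [179.5, 0.4, 92.9]
force: [7.1, -11.5, -2.1]
gripper_width: 17.7
t 18.45 box xyz -42.3 -238.5 57.0 rot-yaw [179.49   0.42  92.86] yawerr 0.14 F [  7.1 -11.5  -2.1] w 17.7 q [-17.  24. 107.  -0.  49. -20.]
```

```bash
python3 -m creep '[[1,2,-2,0,0,0,0],[1,0,0,0,0,0,0]]'; python3 look.py 5
```

```text
time_s: 18.7
ee_pos: [521.2, -149.3, 57.1]
ee_rot: [179.3, 0.6, 92.9]
force: [10.8, -16.5, -5.7]
gripper_width: 17.6
t 18.7 box xyz -42.2 -238.4 57.1 rot-yaw [179.25   0.61  92.89] yawerr 0.16 F [ 10.8 -16.5  -5.7] w 17.6 q [-17.  24. 107.  -0.  49. -20.]
```

View pics/side5z.png

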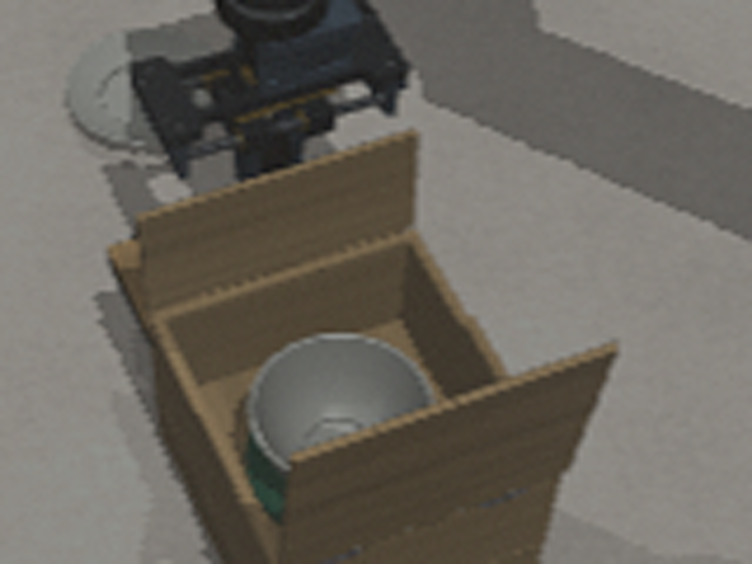

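The side view shows the bowl deep in the box, with its rim well below the box rim. The crank did not move under 20 N, so it is at its stop; the total comes to about 459°. I'll release and go to the short flap.

```bash
python3 -m creep '[[0.6,-4,4,0,0,0,0],[0.6,0,0,0,0,0,0],[0.6,0,0,-30,0,0,0],[0.6,0,0,-50,0,0,0],[1,0,20,-50,0,0,0]]'; python3 -m creep '[[1,20,22,-20,0,0,0],[1,40,0,0,0,0,0],[1,30,0,0,0,0,0],[1,0,0,0,0,0,0]]'; python3 look.py 6
```

```text
time_s: 19.42
ee_pos: [536.8, -145.8, 186.5]
ee_rot: [-179.8, -0.1, 92.7]
force: [0.4, 0.4, 0.7]
gripper_width: 29.0
time_s: 19.92
ee_pos: [555.4, -53.7, 205.3]
ee_rot: [-179.8, -0.1, 92.9]
force: [-1.2, -0.0, 0.7]
gripper_width: -0.0
t 19.93 box xyz -3.5 -144.5 205.3 rot-yaw [-1.7985e+02 -7.0000e-02  9.2940e+01] yawerr 0.21 F [-1.2 -0.   0.7] w -0.0 q [ -7.  17.  93.   0.  70. -10.]
```

View pics/side6z.png

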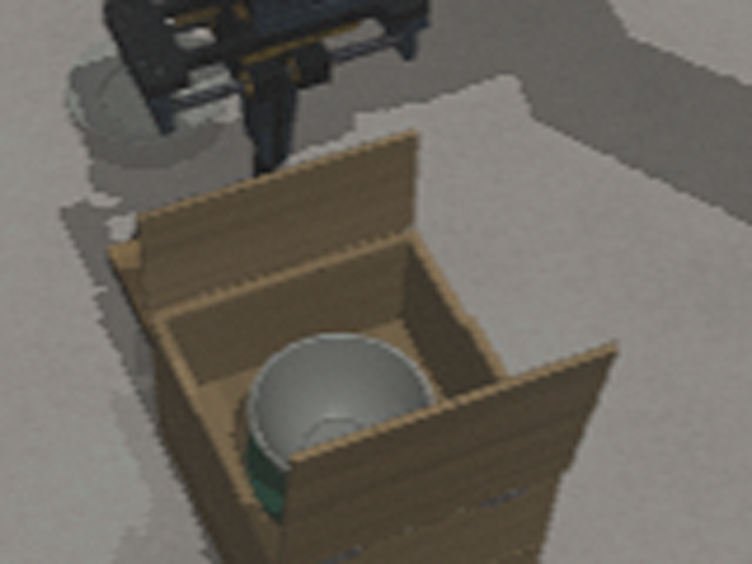

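View pics/top6z.png

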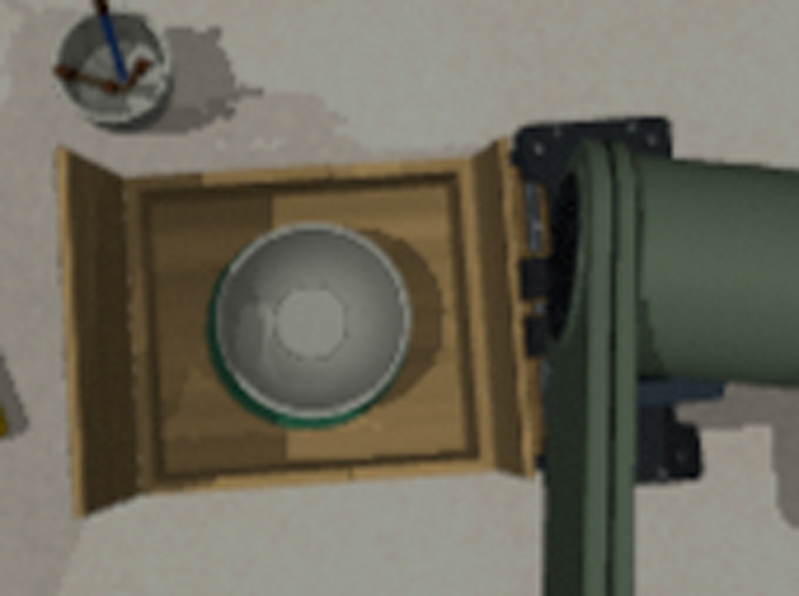

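```bash
python3 -c "
from h import *
r=65
t=np.radians([96,88,80,72,64,56,48,40,32,24,16,8,0]);y=-105+r*np.cos(t)-6*np.sin(t)-16;z=130+r*np.sin(t)+6*np.cos(t)
print(np.c_[y,z].round(1).tolist());print(np.c_[np.diff(y),-np.diff(z)].round(1).tolist())
f=grab_frame('top');p=np.load('box.npy')[:3];print(proj(f,B2W(p,[[0,0,110],[60,0,110],[-60,0,110],[0,60,110]])).round(1))"
```

```text
[[-133.8, 194.0], [-124.7, 195.2], [-115.6, 195.1], [-106.6, 193.7], [-97.9, 191.1], [-89.6, 187.2], [-82.0, 182.3], [-75.1, 176.4], [-69.1, 169.5], [-64.1, 161.9], [-60.2, 153.7], [-57.5, 145.0], [-56.0, 136.0]]
[[9.0, -1.2], [9.1, 0.1], [9.0, 1.4], [8.7, 2.6], [8.3, 3.8], [7.7, 4.9], [6.9, 5.9], [6.0, 6.8], [5.0, 7.6], [3.9, 8.2], [2.7, 8.7], [1.5, 9.0]]
[[254.8 219.6]
 [253.4 198.8]
 [256.3 240.6]
 [234.  221. ]]
```

The bowl rim measures 41.5 px across in the top view, against 41.8 px expected at z=110, so the bowl is fully down. The fingers are behind the short flap, and I'll fold it now.

```bash
python3 -m creep '[[1,10.7,3.5,11,0,0,0],[1,9,0,-1.2,0,0,0],[1,9.1,0,0.1,0,0,0],[1,9,0,1.4,0,0,0]]'; python3 -c "from h import *;bs()"; python3 -m creep '[[1,8.7,0,2.6,0,0,0],[1,8.3,0,3.8,0,0,0],[1,7.7,0,4.9,0,0,0],[1,6.9,0,5.9,0,0,0]]'; python3 look.py 7
```

```text
time_s: 20.58
ee_pos: [558.3, -17.4, 194.7]
ee_rot: [180.0, 0.0, 92.8]
force: [0.5, -1.6, -0.3]
gripper_width: 0.5
t 20.57 box xyz 1.1 -108.4 194.7 rot-yaw [1.800e+02 1.000e-02 9.276e+01] yawerr 0.03 F [ 0.5 -1.6 -0.3] w 0.5 q [-3. 18. 94. -0. 69. -6.]
time_s: 21.08
ee_pos: [556.9, 14.3, 177.2]
ee_rot: [180.0, -0.0, 92.8]
force: [-0.0, 0.4, 0.6]
gripper_width: 0.5
t 21.07 box xyz 1.2 -76.6 177.2 rot-yaw [ 1.7998e+02 -2.0000e-02  9.2750e+01] yawerr 0.03 F [-0.   0.4  0.6] w 0.5 q [ 0. 18. 95.  0. 66. -2.]
```

View pics/side7z.png

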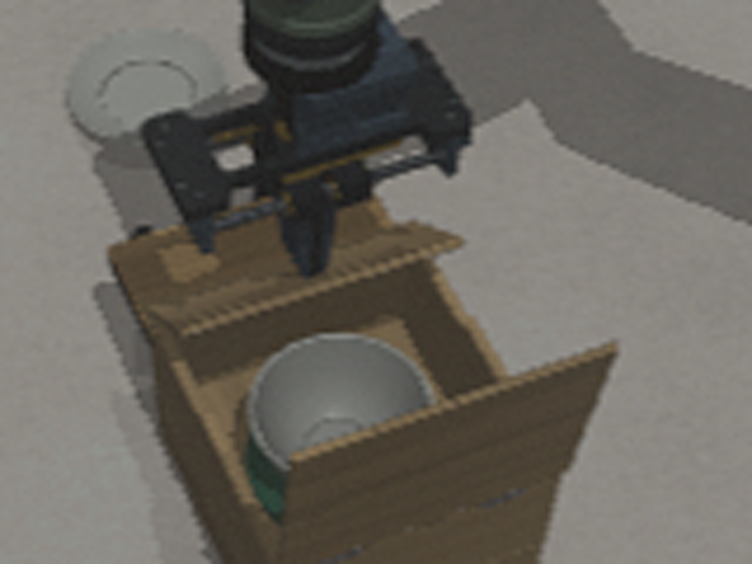

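The side view shows the short flap folding inward, at about 40°, with the fingertips on its outer face at (310,270). I'll continue the arc and press.

```bash
python3 -m creep '[[1,6,0,6.8,0,0,0],[1,5,0,7.6,0,0,0],[1,3.9,0,8.2,0,0,0],[1,2.7,0,8.7,0,0,0],[1,0,0,7,0,0,0]]'; python3 -c "from h import *;bs()"; python3 -m creep '[[1,0,0,3,0,0,0],[1,0,0,0,0,0,0]]'; python3 -c "from h import *;bs()"
```

```text
time_s: 21.8
ee_pos: [555.8, 31.4, 138.4]
ee_rot: [-180.0, -0.0, 92.8]
force: [-1.0, -0.7, 1.1]
gripper_width: 0.2
t 21.8 box xyz 0.9 -59.4 138.4 rot-yaw [-1.7996e+02 -2.0000e-02  9.2760e+01] yawerr 0.03 F [-1.  -0.7  1.1] w 0.2 q [ 2. 20. 99.  0. 61. -1.]
time_s: 22.05
ee_pos: [555.8, 31.1, 136.3]
ee_rot: [-180.0, -0.0, 92.7]
force: [-1.3, 0.4, 1.3]
gripper_width: 0.4
t 22.05 box xyz 0.9 -59.8 136.3 rot-yaw [-1.7998e+02 -1.0000e-02  9.2740e+01] yawerr 0.01 F [-1.3  0.4  1.3] w 0.4 q [ 2. 20. 99.  0. 61. -1.]
```

```bash
python3 -m creep '[[1,0,0,2,0,0,0],[1,0,0,0,0,0,0]]';python3 -m creep '[[1,0,0,2,0,0,0],[1,0,0,0,0,0,0]]'; python3 -c "from h import *;bs()"
```

```text
time_s: 22.3
ee_pos: [555.9, 31.1, 136.2]
ee_rot: [180.0, -0.0, 92.7]
force: [-4.4, 0.6, 13.7]
gripper_width: 0.6
time_s: 22.55
ee_pos: [555.9, 31.1, 136.0]
ee_rot: [179.9, -0.0, 92.7]
force: [-7.6, 0.2, 23.3]
gripper_width: 0.6
t 22.55 box xyz 1.0 -59.8 136.0 rot-yaw [ 1.7989e+02 -1.0000e-02  9.2740e+01] yawerr 0.01 F [-7.6  0.2 23.3] w 0.6 q [ 2. 20. 99.  0. 61. -1.]
```

Firm at z=136, so the short flap is flat. Now I'll go over the long flap to its outer side.

```bash
python3 -m creep '[[1,0,0,-14,0,0,0],[1,0,0,-45,0,0,0],[1,0,0,-45,0,0,0],[1,0,0,-45,0,0,0],[1,0,0,-45,0,0,0]]'; python3 -m creep '[[1,0,0,-10,0,0,0],[1,46,0,0,0,0,0],[1,46,0,0,0,0,0],[1,46,0,0,0,0,0],[1,46,0,0,0,0,0]]'; python3 -m creep '[[1,46,0,0,0,0,0],[1,0,0,0,0,0,0],[1,0,0,40,0,0,0],[1,0,0,46,0,0,0],[1,0,0,0,0,0,0]]'; python3 look.py 8;  python3 -c "
from h import *
r=105
t=np.radians([97,91,85,79,73,67,61,55,49,43,37,31,25,19,13,7,2,0]);y=105-r*np.cos(t)+6*np.sin(t)+16;z=137+r*np.sin(t)+6*np.cos(t)
print(np.c_[y,z].round(1).tolist());print(np.c_[np.diff(y),-np.diff(z)].round(1).tolist())"
```

```text
time_s: 23.18
ee_pos: [556.0, 31.0, 327.5]
ee_rot: [180.0, 0.0, 92.7]
force: [0.2, -0.5, -0.4]
gripper_width: 0.9
time_s: 23.8
ee_pos: [546.7, 216.1, 334.6]
ee_rot: [-179.9, 0.1, 92.7]
force: [0.5, 0.9, 0.8]
gripper_width: 0.3
time_s: 24.42
ee_pos: [542.8, 258.8, 245.9]
ee_rot: [-179.5, 0.2, 92.7]
force: [-0.7, 1.4, 0.3]
gripper_width: 0.7
t 24.43 box xyz -1.3 168.3 245.9 rot-yaw [-179.47    0.24   92.7 ] yawerr -0.02 F [-0.7  1.4  0.3] w 0.7 q [24. 20. 82. -0. 78. 22.]
[[139.8, 240.5], [128.8, 241.9], [117.8, 242.1], [106.9, 241.2], [96.0, 239.2], [85.5, 236.0], [75.3, 231.7], [65.7, 226.5], [56.6, 220.2], [48.3, 213.0], [40.8, 205.0], [34.1, 196.2], [28.4, 186.8], [23.7, 176.9], [20.0, 166.5], [17.5, 155.8], [16.3, 146.7], [16.0, 143.0]]
[[-10.9, -1.4], [-11.0, -0.2], [-11.0, 0.9], [-10.8, 2.0], [-10.5, 3.2], [-10.2, 4.3], [-9.7, 5.3], [-9.0, 6.3], [-8.3, 7.2], [-7.5, 8.0], [-6.7, 8.8], [-5.7, 9.4], [-4.7, 10.0], [-3.6, 10.4], [-2.5, 10.7], [-1.2, 9.1], [-0.3, 3.7]]
```

View pics/side8z.png

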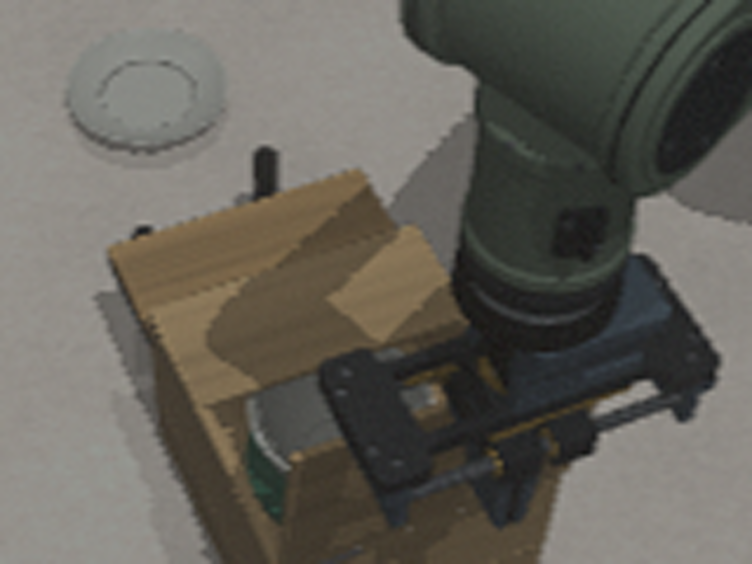

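View pics/top8z.png

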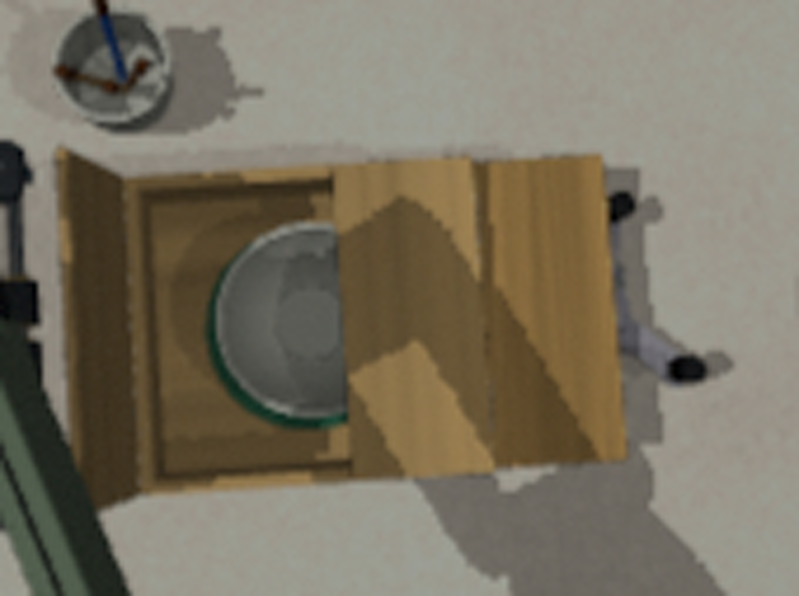

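The short flap lies flat, with its edge at u≈335–350 in the top zoom. The knobs are at (620,205) and (687,370), where I left them. Now the long flap.

```bash
python3 -m creep '[[1,-28,1,5,0,0,0],[1,-10.9,0,-1.4,0,0,0],[1,-11,0,-0.2,0,0,0],[1,-11,0,0.9,0,0,0],[1,-10.8,0,2,0,0,0]]'; python3 -c "from h import *;bs()"; python3 -m creep '[[1,-10.5,0,3.2,0,0,0],[1,-10.2,0,4.3,0,0,0],[1,-9.7,0,5.3,0,0,0],[1,-9,0,6.3,0,0,0],[1,-8.3,0,7.2,0,0,0]]'; python3 look.py 9
```

```text
time_s: 25.15
ee_pos: [549.8, 189.0, 244.4]
ee_rot: [179.9, -0.0, 92.8]
force: [-0.1, 0.8, 1.2]
gripper_width: 0.6
t 25.15 box xyz 2.4 98.2 244.4 rot-yaw [ 1.7992e+02 -3.0000e-02  9.2760e+01] yawerr 0.04 F [-0.1  0.8  1.2] w 0.6 q [18. 18. 86.  0. 76. 15.]
time_s: 25.78
ee_pos: [551.6, 141.0, 216.9]
ee_rot: [-180.0, 0.0, 92.7]
force: [0.7, 0.2, 1.2]
gripper_width: 0.4
t 25.77 box xyz 1.9 50.2 216.9 rot-yaw [-1.7998e+02  1.0000e-02  9.2740e+01] yawerr 0.02 F [0.7 0.2 1.2] w 0.4 q [13. 18. 90. -0. 72. 10.]
```

View pics/side9z.png

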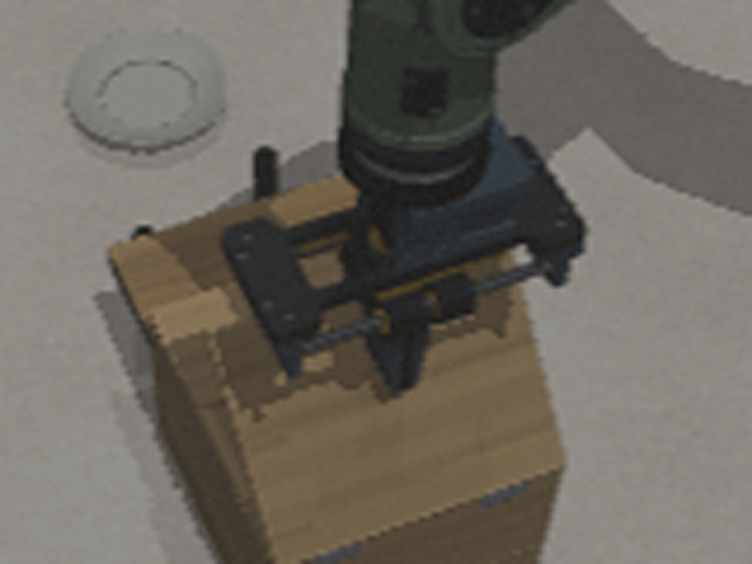

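The long flap is folding, with the fingers on its outer face at (400,385). I'll continue.

```bash
python3 -m creep '[[1,-7.5,0,8,0,0,0],[1,-6.7,0,8.8,0,0,0],[1,-5.7,0,9.4,0,0,0],[1,-4.7,0,10,0,0,0],[1,-3.6,0,10.4,0,0,0]]'; python3 -m creep '[[1,-2.5,0,10.7,0,0,0],[1,-1.2,0,9.1,0,0,0],[1,0,0,3,0,0,0],[1,0,0,0,0,0,0]]'; python3 -c "from h import *;bs()";python3 -m creep '[[1,0,0,2,0,0,0],[1,0,0,0,0,0,0]]'; python3 -c "from h import *;bs()"
```

```text
time_s: 26.5
ee_pos: [553.0, 113.1, 170.1]
ee_rot: [-180.0, 0.0, 92.7]
force: [0.2, -0.6, 0.4]
gripper_width: 0.8
time_s: 27.0
ee_pos: [553.1, 110.0, 147.9]
ee_rot: [-180.0, -0.0, 92.8]
force: [-0.9, -0.8, 0.3]
gripper_width: 0.6
t 27.0 box xyz 2.0 19.2 147.9 rot-yaw [-1.7997e+02 -2.0000e-02  9.2750e+01] yawerr 0.02 F [-0.9 -0.8  0.3] w 0.6 q [10. 20. 97.  0. 63.  7.]
time_s: 27.25
ee_pos: [553.3, 110.0, 146.3]
ee_rot: [180.0, -0.0, 92.8]
force: [0.1, 0.0, -0.6]
gripper_width: 0.1
t 27.25 box xyz 2.2 19.2 146.3 rot-yaw [ 1.7997e+02 -2.0000e-02  9.2760e+01] yawerr 0.03 F [ 0.1  0.  -0.6] w 0.1 q [10. 20. 97.  0. 63.  7.]
```

```bash
python3 -m creep '[[1,0,0,3,0,0,0],[1,0,0,0,0,0,0]]'; python3 -m creep '[[1,0,0,2,0,0,0],[1,0,0,0,0,0,0]]'; python3 -m creep '[[1,0,0,2,0,0,0],[1,0,0,0,0,0,0]]'; python3 -c "from h import *;bs()"
```

```text
time_s: 27.5
ee_pos: [553.4, 109.9, 143.3]
ee_rot: [180.0, -0.0, 92.7]
force: [0.8, -0.6, 1.1]
gripper_width: 0.5
time_s: 27.75
ee_pos: [553.4, 109.9, 143.2]
ee_rot: [179.9, -0.0, 92.7]
force: [-2.5, -0.9, 10.3]
gripper_width: 0.7
time_s: 28.0
ee_pos: [553.5, 109.9, 143.0]
ee_rot: [179.8, -0.0, 92.7]
force: [-5.8, -1.2, 21.3]
gripper_width: 0.5
t 28.0 box xyz 2.4 19.0 143.0 rot-yaw [ 1.7984e+02 -2.0000e-02  9.2750e+01] yawerr 0.02 F [-5.8 -1.2 21.3] w 0.5 q [10. 20. 97.  0. 62.  7.]
```

Firm at z=143, which is shut. I'll lift clear and check.

```bash
python3 -m creep '[[1,0,0,-15,0,0,0],[1,0,0,-45,0,0,0],[1,0,0,-50,0,0,0],[1,0,0,-50,0,0,0],[1,45,-30,0,0,0,0]]'; python3 -m creep '[[1,45,-30,0,0,0,0],[1,45,-30,0,0,0,0],[1,45,-30,0,0,0,0],[1,45,-30,0,0,0,0],[1,0,0,0,0,0,0]]'; python3 -m creep '[[1,45,-30,0,0,0,0],[1,45,-30,0,0,0,0],[1,0,0,0,0,0,0]]'; python3 look.py 10
```

```text
time_s: 28.62
ee_pos: [524.3, 152.8, 303.2]
ee_rot: [179.5, -0.1, 92.5]
force: [-0.8, 1.4, -1.0]
gripper_width: 0.4
time_s: 29.25
ee_pos: [390.5, 329.7, 299.1]
ee_rot: [-180.0, -0.0, 93.1]
force: [0.4, -0.3, -0.6]
gripper_width: 0.4
time_s: 29.62
ee_pos: [327.4, 415.8, 298.7]
ee_rot: [-180.0, 0.0, 93.0]
force: [-0.1, -0.4, 0.2]
gripper_width: 0.4
t 29.62 box xyz -209.0 335.4 298.7 rot-yaw [-1.7996e+02  1.0000e-02  9.2950e+01] yawerr 0.23 F [-0.1 -0.4  0.2] w 0.4 q [51. 12. 87.  0. 82. 48.]
```

View pics/top10.png

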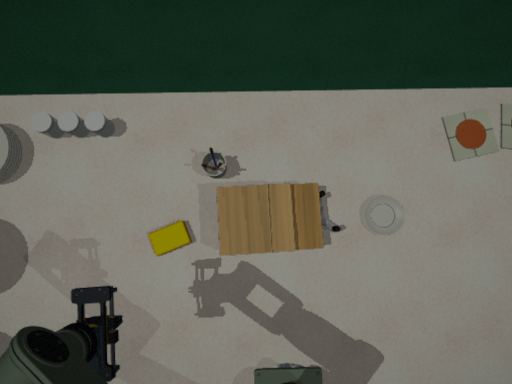

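View pics/side10z.png

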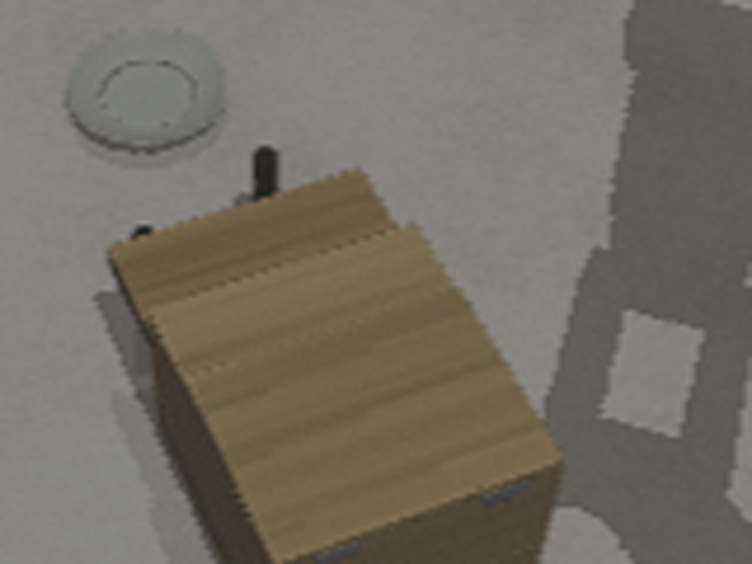

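View pics/top10z.png

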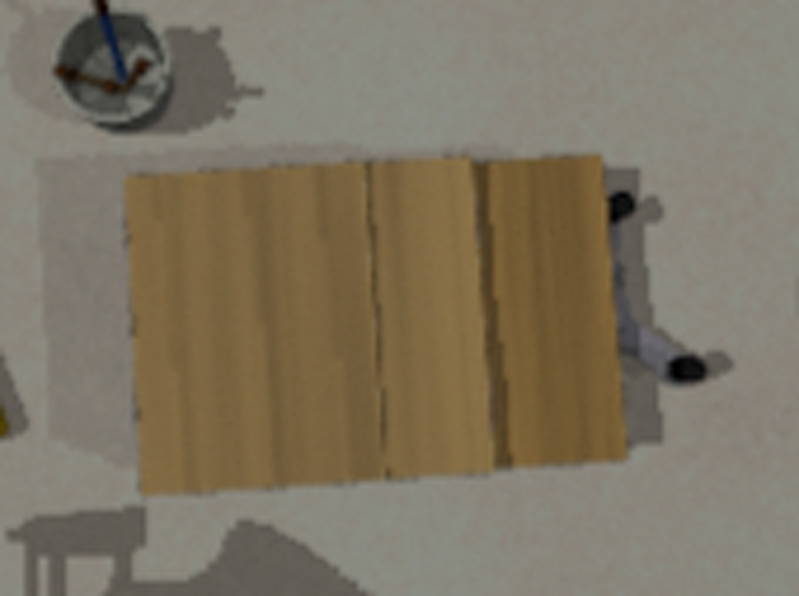

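```bash
python3 - <<'E'
from h import *
p=np.load("box.npy")[:3];hub=B2W(p,[0,-190,50])[0]
T=grab_frame("top")
def ang(fr,u0,v0):
    g=fr[v0:v0+28,u0:u0+22].astype(int).max(2);ys,xs=np.nonzero(g<35);return xs.mean()+u0,ys.mean()+v0,len(xs)
a=cv2.imread("pics/top0.png")
for nm,fr,boxes in(("0",a[:,:,::-1],[(322,185),(322,222)]),("now",T["frame"],[(327,215)])):
    for b in boxes:
        u,v,n=ang(fr,*b);k=ray(T,u,v,80);d=k-hub;print(nm,u,v,n,k.round(1),np.degrees(np.arctan2(d[1],d[0])-p[2]))
d=np.abs(a.astype(int)-cv2.imread("pics/top10.png")).max(2)
for n,(u,v,r) in dict(plate=(382,215,22),mug=(214,160,16),sponge=(170,238,22)).items():print(n,(d[v-r:v+r,u-r:u+r]>40).sum())
E
```

```text
0 328.48387096774195 196.29032258064515 31 [ 617.7 -130.8   80. ] -31.979565775036534
0 329.5 233.88235294117646 34 [ 506.3 -129.1   80. ] -153.9909743637299
now 335.73333333333335 228.16666666666666 30 [ 522.7 -148.2   80. ] -130.68014788352315
plate 0
mug 0
sponge 0
```

```bash
python3 -c "
from workcell import *
print(job_done(), state()['time_s'])"
```

```text
the job is handed in; nothing more can be done
the job is handed in; nothing more can be done
```

The job is done and handed in at about 30 s of the 69 s allowed.

**What I did:** I wound the crank clockwise in four strokes, gripping a knob from above on the free side each time, until it hit its stop. Then I pushed the short flap down flat, and after it the long flap.

**What the last checks showed:**
- **Crank:** It did not move further under about 20 N. From the pictures it turned about 458°, against 458.4° for the 8.0 rad stop.
- **Bowl:** Before I folded the flaps, its rim measured 41.5 px across, against 41.8 px expected when fully down. It stood upright, and the gripper never came near it. I could not see it after the flaps were shut.
- **Flaps:** The short flap was solid at 136 mm and the long one at 143 mm, each pressed with 21–23 N. The final pictures show both flat, with the long flap's edge over the short one.
- **Sponge, plate and mug:** The top view shows no change around any of them between start and finish.

No check failed. The bowl's centre appeared about 5 mm off the fitted box axis in the pictures; I put that down to calibration or fit error. The arm ended clear of everything.

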